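Seat the mixing head on its drive

TASK

The orange mixing head stands skewed on its bench drive: its cross key lies across the collar instead of in the slot. Turn the head until the key lines up with the slot of its drive and drops fully home, leave it upright and let go. The blue head on the other drive is already seated: leave it alone.

Things in the scene. Friction and masses are not known exactly. Their poses are not given: they have to be found in the camera images.
- orange_grip (a point): Centre of the orange grip bar of the loose mixing head (150 to 310 g). Bar: 46 mm long (x), 14 mm thick (y; grasp across it), 42 mm high (z up). Below on the same axis: steel flange 32 mm across, 22 to 26 mm below this point, then post and cross key. At the start the head is 28 to 90 degrees out of line with the slot, this point 44 mm above the collar's top; with the key home, 30 mm.
- orange_key (a point): Centre of the underside of the orange head's cross key, 44 mm below the grip's centre: a bar 84 mm long (x, parallel to the grip bar), 14 mm wide, 12 mm high. It fits the slot either way round. At the start it lies on top of the collar. Under it a steel pilot pin, 18 mm across and 36 mm long, stands in the drive's bore (22 mm).
- orange_slot (a point): On the axis of the orange head's drive, at the collar's top, 69 mm above the bench. Drive, fixed: grey base 124 mm square, 15 mm high; round collar 100 mm across, its top two bright metal jaws with a black-floored slot between, right across along this frame's x. Slot 14 mm deep, 22 mm wide in the middle, flaring to 38 mm at both ends: the key drops in when within about 10 degrees.
- blue_grip (a point): Centre of the grip bar of the blue mixing head, of the same shape, loose but already seated in the slot of its own like drive. To be left alone.
There are look-alikes about, which are no part of the job. There is more than one size of the part that bears orange_grip; the job needs the largest.

How it is judged:
By the outcome, as a careful person would: the job done as asked, in the order asked, and still so for the second after the job is handed in, with the robot touching nothing.
It also fails if it takes over 40 s, if anything falls off the work surface, if the arm or the gripper's body presses on something with over 40 N, if the wrist force passes 120 N, or if a joint passes its speed limit or range.

ROBOT

A 6-joint arm with a two-finger parallel gripper is mounted at the origin on a cart in front of the work surface, level with it; the furniture and walls round the work are solid. World frame = base frame: x ahead of the robot, y to its left, z up, the work surface at z = 0. Lengths are in mm, angles in rad, forces in N, time in s.
With the tool pointing down it reaches from about 300 to 825 mm from the base axis. Payload 5.4 kg.
Tool frame: the origin (TCP) lies on the centre line of the jaws, within the pads' length; the fingertips stand 11 mm ahead of it and the grasp point (between the pads) lies 8 mm behind it; z points along the fingers, y is the direction in which the jaws open and shut (so a half turn about z gives the same grasp; the last joint's range is limited). The gripper opens to 92 mm and grips with 3 to 60 N. Pads are 20 mm wide; open, the fingers measure 128 mm over their backs; the gripper's body (75 mm by 189 mm) begins 69 mm behind the grasp point.
Start: joints at [1.085, 0.158, 1.597, -0, 1.386, -0.21], TCP at [156.593, 553.249, 225.601] pointing down, gripper open.
Joint ranges: [-2.91, 2.91], [-0.94, 2.29], [0.18, 2.7], [-1.29, 4.43], [0.17, 2.64], [-3, 3]. Speed limits (rad/s): [2.57, 2.57, 3.14, 3.14, 3.14, 3.14].

INTERFACE

Orientations are given as a unit quaternion [w, x, y, z].
In Python, from workcell import * gives the robot as it stands.
- The arm moves only by the tool carry_out, never from a script. Its argument "deltas" is a list of rows, each an object of numbers: "gripper": the finger opening in m, from 0 to 0.0919; "x", "y", "z": the shift along the tool's x, y, z in m; "ax", "ay", "az": the turn, a rotation vector about the tool's x, y, z in rad. A call has 1 to 5 rows; each row shifts and turns the pose as measured when the row begins, along the tool's axes as they then stand; what a row does not reach is not made up. A row lasts 1/10 s, in which the tool goes at most 50 mm and 8.59 degrees, less where a joint would pass 70% of its speed; a pose out of reach is approached as far as the arm can. A call with a gripper value outside its range is refused whole. The fingers move at their own pace and stop on an object; the grip force is fixed at half the most. Time passes only in rows, so rows that do not move let the fingers close. It gives the time, the measured TCP pose, the force and the opening at its end, in the units of the state.
- get_obs(): the state, without advancing time (a new reading comes with each control period).
- camera(name): name is "scene" or "top" or "wrist"; returns a dict with "img" (420x560x3 uint8, red, green, blue), "z_map" (420x560 float32, mm along the optical axis (not along the pixel's ray), 0 where there is no reading), "camera_matrix" (3x3 intrinsics, pixels), "k1" (the pictures are not rectified: a ray, as slopes to the right and down, at radius r is drawn at 1 + k1 r^2 times it, then the intrinsics apply), "T" (4x4, takes a point from camera to world coordinates); the wrist camera has in their place "hand_eye" (4x4, takes a point from camera to tool coordinates, whose origin is the TCP and whose axes are the flange's). Camera axes: x right, y up, looking along -z (the intrinsics and any distortion apply to the point x, -y, -z); pixel columns grow to the right and rows downward; lengths in mm; the calibration is good to about 2 mm. A picture is of the moment at which its call begins: read the wrist's pose just before it.
- sign_off(): hands the job in, once; it reports no verdict.
The state is a dict: "t": time; "joints": joint angles; "joint_vel": joint speeds; "joint_efforts": joint torques, N m; "tool_pos": TCP position; "tcp_rot": TCP orientation; "force": force on the tool from outside, world axes, zero at the start; "torque": the same for the moment, N m; "width": opening from 0.0 (shut) to 1.0 (fully open).
Only numpy, scipy, OpenCV 4.12 (cv2) and the standard library are available. Lean on these libraries where they do the work, as an engineer would, in place of code of your own. Each camera call takes 0.05 s, during which the arm holds its last target. There are 200 camera calls.

## Working session

There is one attempt and no reset: what is moved stays moved. The work goes in short steps, Python scripts to look and compute and a tool call to move; the robot and the scene stay as the last step left them, time stands still between calls to the robot, and variables do not carry over. Pictures are saved under pics/ and viewed, about 8 in all and at most 12, crops included, and the job is handed in when it is done.

Besides the shell and the picture viewer there is one more tool, called after ">>>" as name(argument=value, ...) on one line, values as JSON. carry_out: Moves the arm, as the interface text tells. Its arguments: {"type":"object","properties":{"deltas":{"type":"array","items":{"type":"object","properties":{"gripper":{"type":"number"},"x":{"type":"number"},"y":{"type":"number"},"z":{"type":"number"},"ax":{"type":"number"},"ay":{"type":"number"},"az":{"type":"number"}}}}},"required":["deltas"]}

```bash
ls; mkdir -p pics; cat > h.py <<'E'
from workcell import *
import numpy as np, cv2
from scipy.spatial.transform import Rotation as R
def snap(name,fn=None):
    o=get_obs(); c=camera(name)
    if 'T' in c: T=np.array(c['T'])
    else:
        q=o['tcp_rot']; W=np.eye(4); W[:3,:3]=R.from_quat([q[1],q[2],q[3],q[0]]).as_matrix(); W[:3,3]=o['tool_pos']; T=W@np.array(c['hand_eye'])
    c['T']=T
    if fn: cv2.imwrite('pics/'+fn,cv2.cvtColor(c['img'],cv2.COLOR_RGB2BGR))
    return c
def rays(c,uv):
    uv=np.asarray(uv,float).reshape(-1,1,2)
    p=cv2.undistortPoints(uv,np.array(c['camera_matrix'],float),np.array([c['k1'],0,0,0],float)).reshape(-1,2)
    d=np.c_[p[:,0],-p[:,1],-np.ones(len(p))]
    return d@c['T'][:3,:3].T          # unit optical depth
def onplane(c,uv,z):
    d=rays(c,uv); o=c['T'][:3,3]
    return o+d*((z-o[2])/d[:,2])[:,None]
def depthpts(c,mask):
    v,u=np.nonzero(mask&(c['z_map']>0))
    return c['T'][:3,3]+rays(c,np.c_[u,v])*c['z_map'][v,u][:,None]
E
python3 - <<'E'
from h import *
a=snap('scene','s1.png'); b=snap('top','t1.png')
cv2.imwrite('pics/both.png',cv2.cvtColor(np.hstack([a['img'],b['img']]),cv2.COLOR_RGB2BGR)[:, :])
print(get_obs()); print(a['T'],b['T'],b['camera_matrix'],b['k1'])
E
```

```text
pics
{'t': 0.1, 'joints': array([ 1.08490815e+00,  1.58973422e-01,  1.59805249e+00,  2.12165191e-06,
        1.38620677e+00, -2.10125676e-01]), 'joint_vel': array([ 0.00125897, -0.0020557 , -0.00432099, -0.00061336,  0.0035628 ,
        0.00106927]), 'joint_efforts': array([-1.79492386e-04, -3.86505926e+01, -3.22959208e+01,  7.02444487e-02,
        3.39785032e-02, -6.19663706e-05]), 'tool_pos': array([156.34400477, 552.78980182, 224.75139592]), 'tcp_rot': array([-2.80625785e-04,  1.37444933e-01,  9.90509070e-01, -7.70503355e-04]), 'force': array([-0.5392374 , -0.67278055, -0.08235913]), 'torque': array([ 0.02136303, -0.01737266, -0.00177266]), 'width': 1.0006646244552606}
[[ 7.00639788e-01  5.55518253e-01 -4.47776014e-01  8.03923510e+01]
 [-7.13508542e-01  5.48192439e-01 -4.36337725e-01 -3.84788964e+02]
 [ 3.07385444e-03  6.25207582e-01  7.80452453e-01  8.79845280e+02]
 [ 0.00000000e+00  0.00000000e+00  0.00000000e+00  1.00000000e+00]] [[-1.90539308e-02  9.85588518e-01 -1.68083971e-01  3.72672774e+02]
 [-9.99802351e-01 -1.78281942e-02  8.79858633e-03  8.08838244e+01]
 [ 5.67515199e-03  1.68218397e-01  9.85733414e-01  9.67451214e+02]
 [ 0.00000000e+00  0.00000000e+00  0.00000000e+00  1.00000000e+00]] [[470.2464176    0.         275.3370371 ]
 [  0.         470.2464176  209.97193085]
 [  0.           0.           1.        ]] 0.05588268058451763
```

View pics/s1.png

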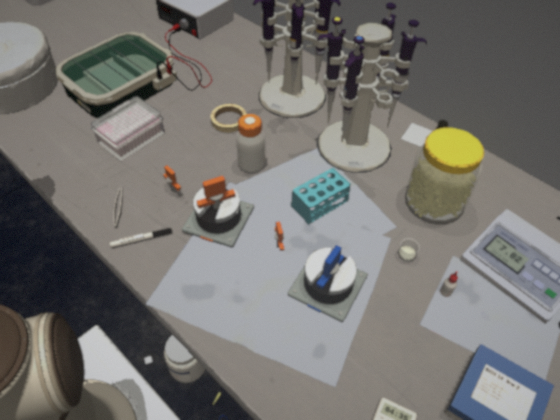

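View pics/t1.png

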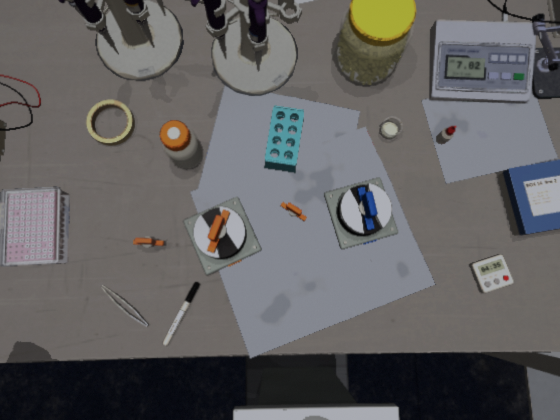

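Scene and top views show these candidates for the head (top-view pixels): the large orange head on its drive (218,230), small orange look-alikes at (293,210) and (148,241), and the orange bottle cap (175,135). By the description it's the one on the drive with the white/black collar. Next I'll measure it and check it in a close crop.

```bash
cat > m.py <<'E'
from h import *
def orange(c):
    h=cv2.cvtColor(c['img'],cv2.COLOR_RGB2HSV); return (h[...,0]<16)&(h[...,1]>140)&(h[...,2]>90)
def comps(m,c,amin=25):
    n,l,s,ct=cv2.connectedComponentsWithStats(m.astype(np.uint8))
    for i in range(1,n):
        if s[i,4]>=amin:
            p=depthpts(c,l==i)
            print(ct[i].round(1),s[i,4],'ctr',np.median(p,0).round(0) if len(p) else None,'zrange',np.percentile(p[:,2],[2,50,98]).round(0) if len(p) else None)
E
python3 - <<'E'
from m import *
for n in('top','scene'):
    c=snap(n); print(n); comps(orange(c),c)
    if n=='top':
        p=depthpts(c,orange(c)); 
        for lo,hi in((122,145),(65,90)):
            q=p[(p[:,2]>lo)&(p[:,2]<hi)&(np.hypot(*(p[:,:2]-[335,195]).T)<130)]
            if len(q)<5: print('none');continue
            r=cv2.minAreaRect(q[:,:2].astype(np.float32)); print(lo,len(q),r,q.mean(0))
        g=cv2.cvtColor(c['img'],cv2.COLOR_RGB2BGR)
        cv2.imwrite('pics/crop1.png',np.hstack([cv2.resize(g[185:285,170:270],(400,400),interpolation=cv2.INTER_CUBIC),cv2.resize(g[160:260,310:410],(400,400),interpolation=cv2.INTER_CUBIC)]))
E
```

```text
top
[174.  133.8] 472 ctr [658. 256. 139.] zrange [135. 139. 141.]
[293.5 209.5] 127 ctr [529.  37.  65.] zrange [28. 65. 72.]
[215.9 229.4] 322 ctr [484. 183. 130.] zrange [ 77. 130. 135.]
[142.1 240.5] 89 ctr [472. 328.  68.] zrange [32. 68. 72.]
[159.1 242.4] 36 ctr [471. 304.  33.] zrange [ 1. 33. 36.]
none
65 67 ((456.6199035644531, 193.58595275878906), (13.358537673950195, 17.7263126373291), 70.48529052734375) [456.66919473 193.73196372  80.17293268]
scene
[249.4 125.7] 322 ctr [648. 243. 137.] zrange [118. 137. 141.]
[171.2 176.7] 121 ctr [468. 314.  56.] zrange [28. 56. 72.]
[214.2 189.7] 435 ctr [481. 176. 112.] zrange [ 77. 112. 135.]
[278.8 228.9] 44 ctr [525.  32.  69.] zrange [64. 69. 72.]
```

View pics/crop1.png

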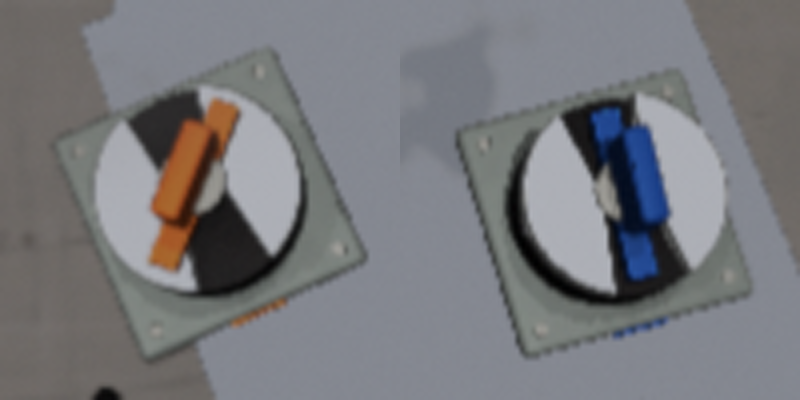

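Crop: the orange head sits askew on the left drive (key from about (225,115) to (165,250) in the crop), with its slot running (165,115)-(235,270). The blue head on the right is seated. Choice confirmed, so next come the axis and angles.

```bash
python3 - <<'E'
from m import *
def ang(v): return np.degrees(np.arctan2(v[1],v[0]))%180
def pca(p):
    w,v=np.linalg.eigh(np.cov((p-p.mean(0)).T)); return ang(v[:,-1])
for n in('top','scene'):
    c=snap(n); z=c['z_map']; H,W=z.shape
    v,u=np.mgrid[:H,:W]; P=onplane(c,np.c_[u.ravel(),v.ravel()],69.)[:,:2].reshape(H,W,2)
    D=(c['T'][:3,3]+rays(c,np.c_[u.ravel(),v.ravel()])*z.ravel()[:,None]).reshape(H,W,3)
    hsv=cv2.cvtColor(c['img'],cv2.COLOR_RGB2HSV)
    near=np.hypot(D[...,0]-478,D[...,1]-183)<75
    jaw=near&(abs(D[...,2]-69)<6)&(hsv[...,1]<60)&(hsv[...,2]>130)
    print(n,'jaw px',jaw.sum(),'z med',np.median(D[jaw][:,2]))
    # circle from hull of jaws
    hull=cv2.convexHull(P[jaw].astype(np.float32)); (cx,cy),r=cv2.minEnclosingCircle(hull); print('collar',cx,cy,r)
    dark=(hsv[...,2]<75)&(np.hypot(P[...,0]-cx,P[...,1]-cy)<46)
    # slot floor z=55
    print('slot angle dark PCA',pca(P[dark]))
    nn,l,s,ct=cv2.connectedComponentsWithStats(jaw.astype(np.uint8)); 
    idx=[i for i in range(1,nn) if s[i,4]>60]; print('jaws',[s[i,4] for i in idx])
    for i in idx:
        pp=P[l==i]; e=cv2.minAreaRect(pp.astype(np.float32)); print('  ',pp.mean(0).round(1),'long dir',pca(pp).round(1))
    o=orange(c)&near
    top=o&(D[...,2]>127)
    q=D[top]; pt=onplane(c,np.c_[u[top],v[top]],134.)[:,:2]
    print('grip top n',top.sum(),'z',np.median(q[:,2]),'ctr plane',cv2.minAreaRect(pt.astype(np.float32)),'pca',pca(pt), 'depthctr',q.mean(0))
    key=o&(abs(D[...,2]-81)<5); pk=onplane(c,np.c_[u[key],v[key]],81.)[:,:2]; print('key',len(pk),cv2.minAreaRect(pk.astype(np.float32)),pca(pk))
    base=near&(abs(D[...,2]-15)<5); print('base',base.sum(),cv2.minAreaRect(D[base][:,:2].astype(np.float32)))
E
```

```text
top jaw px 1002 z med 68.58723216431139
collar 486.4439697265625 182.50582885742188 49.644840240478516
slot angle dark PCA 24.031491231646328
jaws [np.int32(510), np.int32(492)]
   [494.9 152.1] long dir 17.8
   [477.2 213.2] long dir 18.0
grip top n 189 z 132.2119733064668 ctr plane ((486.4471435546875, 181.82228088378906), (13.36879825592041, 45.706687927246094), 68.34577178955078) pca 158.95331509946342 depthctr [486.60030777 181.86382205 132.22205004]
key 121 ((485.7548522949219, 181.89004516601562), (13.021514892578125, 81.07780456542969), 68.03047943115234) 157.8447615896462
base 1289 ((485.51654052734375, 181.58822631835938), (127.77062225341797, 124.14515686035156), 23.392349243164062)
scene jaw px 490 z med 68.93508434900639
collar 484.6898498535156 179.069091796875 49.70294189453125
slot angle dark PCA 25.28199501716435
jaws [np.int32(147), np.int32(343)]
   [459.8 207.3] long dir 41.8
   [492.5 149. ] long dir 17.1
grip top n 129 z 132.10637308300352 ctr plane ((481.9640808105469, 175.6510467529297), (17.95661163330078, 42.62174606323242), 67.89666748046875) pca 160.24816111167638 depthctr [482.95170637 177.76831175 131.88988213]
key 123 ((483.2365417480469, 177.2527313232422), (15.900833129882812, 79.11431884765625), 69.7767105102539) 159.25209094813718
base 850 ((481.946044921875, 178.53424072265625), (125.01856231689453, 122.16399383544922), 23.222341537475586)
```

Axis is about (485,181), with the two views within 4 mm. Slot direction is about 23.4° and the bar about 158.5°, so the head needs +45° about world z. All heights match the text. Moving to hover.

>>> carry_out(deltas=[{"x": -0.0415, "y": -0.0265}, {"x": -0.0415, "y": -0.0265}, {"x": -0.0415, "y": -0.0265}, {"x": -0.0415, "y": -0.0265}, {"x": -0.0415, "y": -0.0265}])

```text
$.deltas[0]: bad value
```

>>> carry_out(deltas=[{"x": -0.0415, "y": -0.0265}, {"x": -0.0415, "y": -0.0265}, {"x": -0.0415, "y": -0.0265}, {"x": -0.0415, "y": -0.0265}, {"x": -0.04, "y": -0.026, "az": 0.1}])

```text
$.deltas[0]: bad value
```

>>> carry_out(deltas=[{"x": -0.0415, "y": -0.0265, "z": 0, "ax": 0, "ay": 0, "az": 0, "gripper": 0.09}])

```text
t: 0.4
tool_pos: [187.1, 518.1, 225.1]
tcp_rot: [-0.001, 0.135, 0.991, 0.0]
force: [1.3, 0.1, 1.4]
width: 0.978
```

>>> carry_out(deltas=[{"x": -0.0415, "y": -0.0265, "z": 0, "ax": 0, "ay": 0, "az": 0, "gripper": 0.09}, {"x": -0.0415, "y": -0.0265, "z": 0, "ax": 0, "ay": 0, "az": 0, "gripper": 0.09}, {"x": -0.0415, "y": -0.0265, "z": 0, "ax": 0, "ay": 0, "az": 0, "gripper": 0.09}, {"x": -0.0415, "y": -0.0265, "z": 0, "ax": 0, "ay": 0, "az": 0, "gripper": 0.09}, {"x": -0.0415, "y": -0.0265, "z": 0, "ax": 0, "ay": 0, "az": 0.1, "gripper": 0.09}])

```text
t: 0.9
tool_pos: [354.2, 331.0, 224.8]
tcp_rot: [0.0, 0.182, 0.983, 0.001]
force: [0.4, 0.2, -0.1]
width: 0.98
```

>>> carry_out(deltas=[{"x": -0.044, "y": -0.0235, "z": 0, "ax": 0, "ay": 0, "az": 0, "gripper": 0.09}, {"x": -0.044, "y": -0.0235, "z": 0, "ax": 0, "ay": 0, "az": 0, "gripper": 0.09}, {"x": -0.044, "y": -0.0235, "z": 0, "ax": 0, "ay": 0, "az": 0, "gripper": 0.09}, {"x": -0.044, "y": -0.0235, "z": 0, "ax": 0, "ay": 0, "az": 0, "gripper": 0.09}, {"x": 0, "y": 0, "z": 0, "ax": 0, "ay": 0, "az": 0, "gripper": 0.09}])

```text
t: 1.4
tool_pos: [487.1, 174.4, 225.5]
tcp_rot: [0.002, 0.186, 0.983, 0.001]
force: [-0.4, -0.2, -0.4]
width: 0.98
```

```bash
cat > w.py <<'E'
from m import *
import sys
def ang(v): return np.degrees(np.arctan2(v[1],v[0]))%180
def pca(p):
    w,v=np.linalg.eigh(np.cov((p-p.mean(0)).T)); return ang(v[:,-1])
def rect(p):
    (cx,cy),(a,b),t=cv2.minAreaRect(p.astype(np.float32)); return np.round([cx,cy,a,b,t%180 if a>b else (t+90)%180],1)
def run(zt,zk,fn):
    o=get_obs(); c=snap('wrist',fn); q=o['tcp_rot']; Rm=R.from_quat([q[1],q[2],q[3],q[0]]).as_matrix()
    print('t',o['t'],'tcp',o['tool_pos'].round(1),'ydir',ang(Rm[:2,1]).round(2),'zt',Rm[:,2].round(3),'w',o['width'],'F',o['force'].round(1))
    H,W=c['z_map'].shape; v,u=np.mgrid[:H,:W]; uv=np.c_[u.ravel(),v.ravel()]
    D=(c['T'][:3,3]+rays(c,uv)*c['z_map'].ravel()[:,None]).reshape(H,W,3)
    og=orange(c)&(np.hypot(D[...,0]-485,D[...,1]-181)<75)
    for nm,z in(('grip',zt),('key',zk)):
        m=og&(abs(D[...,2]-z)<5)
        if m.sum()<50: print(nm,'none',m.sum()); continue
        pts=onplane(c,np.c_[u[m],v[m]],z)[:,:2]; print(nm,m.sum(),'z',np.median(D[m][:,2]).round(1),'rect',rect(pts),'pca',pca(pts).round(1))
    hsv=cv2.cvtColor(c['img'],cv2.COLOR_RGB2HSV)
    P=onplane(c,uv,69.)[:,:2].reshape(H,W,2)
    jaw=(abs(D[...,2]-69)<5)&(hsv[...,1]<70)&(hsv[...,2]>110)&(np.hypot(D[...,0]-485,D[...,1]-181)<60)
    if jaw.sum()>200:
        print('collar',cv2.minEnclosingCircle(cv2.convexHull(P[jaw].astype(np.float32))),np.median(D[jaw][:,2]))
    d=(hsv[...,2]<75)&(np.hypot(P[...,0]-485,P[...,1]-181)<46)&(D[...,2]<66)&(D[...,2]>45)
    print('slot dark',d.sum(),pca(D[d][:,:2]) if d.sum()>50 else None)
    b=(abs(D[...,2]-15)<4)&(np.hypot(D[...,0]-485,D[...,1]-181)<92); print('base',b.sum(),rect(D[b][:,:2]) if b.sum()>50 else None)
if __name__=='__main__': run(float(sys.argv[1]),float(sys.argv[2]),sys.argv[3])
E
python3 w.py 134 81 w1.png
```

```text
t 1.4 tcp [487.1 174.4 225.5] ydir 68.54 zt [ 0.004  0.001 -1.   ] w 0.9803305451672124 F [-0.4 -0.2 -0.4]
grip 820 z 132.8 rect [486.  180.7  12.3  45.6 158.5] pca 158.2
key 303 z 81.1 rect [486.6 180.4  12.3  82.9 158.5] pca 155.8
collar ((486.66278076171875, 180.2381134033203), 49.65427780151367) 68.98387302679473
slot dark 1536 23.955346891391912
base 3443 [485.9 179.9 125.7 123.4  23.7]
```

View pics/w1.png

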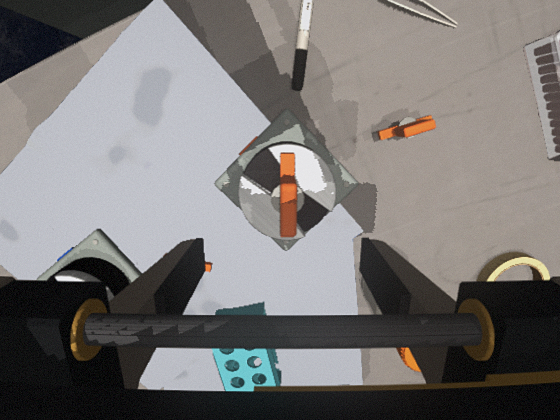

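The wrist view has the bar at (288,195) px, aligned with the jaws; the collar, grip and key centres agree to within 1 mm at (486.4,180.5). Slot is at 23.7°. Descending.

>>> carry_out(deltas=[{"x": 0.003, "y": 0.0055, "z": 0.04, "ax": 0, "ay": 0, "az": 0, "gripper": 0.06}, {"x": 0, "y": 0, "z": 0.04, "ax": 0, "ay": 0, "az": 0, "gripper": 0.06}, {"x": 0, "y": 0, "z": 0.03, "ax": 0, "ay": 0, "az": 0, "gripper": 0.06}, {"x": 0, "y": 0, "z": 0, "ax": 0, "ay": 0, "az": 0, "gripper": 0.06}])

```text
t: 1.85
tool_pos: [484.3, 186.6, 114.1]
tcp_rot: [0.003, 0.185, 0.983, 0.003]
force: [-1.0, -0.1, 0.1]
width: 0.664
```

>>> carry_out(deltas=[{"x": -0.0042, "y": -0.0049, "z": 0.006, "ax": 0.007, "ay": 0.005, "az": 0, "gripper": 0.05}, {"x": 0, "y": 0, "z": 0, "ax": 0, "ay": 0, "az": 0, "gripper": 0.05}])

```text
t: 2.05
tool_pos: [486.5, 181.8, 109.6]
tcp_rot: [-0.0, 0.183, 0.983, 0.0]
force: [-0.2, -0.3, 0.0]
width: 0.547
```

```bash
python3 w.py 134 81 w2.png
```

```text
t 2.05 tcp [486.5 181.8 109.6] ydir 68.88 zt [-0.  0. -1.] w 0.5468905807504647 F [-0.2 -0.3  0. ]
grip 2214 z 132.8 rect [483.1 181.5  12.9  40.9 159.2] pca 158.7
key 840 z 81.0 rect [458.7 191.   13.3  24.1 159.3] pca 157.9
collar ((486.611572265625, 180.20603942871094), 49.84896469116211) 69.00970153122898
slot dark 2941 22.632915097883398
base 6179 [485.6 179.7 125.  123.1  23.4]
```

>>> carry_out(deltas=[{"x": 0, "y": -0.001, "z": 0.001, "ax": 0, "ay": 0, "az": 0, "gripper": 0.03}, {"x": 0, "y": 0, "z": 0, "ax": 0, "ay": 0, "az": 0, "gripper": 0.005}, {"x": 0, "y": 0, "z": 0, "ax": 0, "ay": 0, "az": 0, "gripper": 0.005}, {"x": 0, "y": 0, "z": 0, "ax": 0, "ay": 0, "az": 0, "gripper": 0.005}])

```text
t: 2.5
tool_pos: [489.8, 181.8, 114.0]
tcp_rot: [0.005, 0.183, 0.983, 0.002]
force: [0.2, -0.3, -0.4]
width: 0.217
```

>>> carry_out(deltas=[{"x": 0.0027, "y": -0.002, "z": 0.004, "ax": 0.006, "ay": 0.009, "az": 0, "gripper": 0.0}, {"x": 0, "y": 0, "z": 0, "ax": 0, "ay": 0, "az": 0, "gripper": 0.0}])

```text
t: 2.7
tool_pos: [488.4, 179.8, 112.3]
tcp_rot: [0.002, 0.183, 0.983, -0.001]
force: [0.1, -0.1, -2.5]
width: 0.149
```

Gripped (13.7 mm). Starting the turn.

>>> carry_out(deltas=[{"x": 0, "y": 0.0003, "z": 0, "ax": 0, "ay": 0, "az": -0.14, "gripper": 0.0}, {"x": 0, "y": 0.0003, "z": 0, "ax": 0, "ay": 0, "az": -0.14, "gripper": 0.0}, {"x": 0, "y": 0.0003, "z": 0, "ax": 0, "ay": 0, "az": -0.14, "gripper": 0.0}])

```text
t: 3.0
tool_pos: [488.3, 179.3, 112.0]
tcp_rot: [0.001, -0.033, 0.999, -0.003]
force: [-0.8, -1.8, 1.0]
width: 0.15
```

>>> carry_out(deltas=[{"x": 0, "y": 0.0003, "z": 0, "ax": 0, "ay": 0, "az": -0.14, "gripper": 0.0}, {"x": 0, "y": 0.0003, "z": 0, "ax": 0, "ay": 0, "az": -0.14, "gripper": 0.0}, {"x": 0, "y": 0.0001, "z": 0, "ax": 0, "ay": 0, "az": -0.06, "gripper": 0.0}])

```text
t: 3.3
tool_pos: [486.8, 180.2, 110.1]
tcp_rot: [-0.001, -0.209, 0.978, -0.002]
force: [0.8, 1.0, -2.0]
width: 0.15
```

```bash
python3 w.py 134 81 w3.png
```

```text
t 3.3 tcp [486.8 180.2 110.1] ydir 114.15 zt [-0.002 -0.005 -1.   ] w 0.14974208468135697 F [ 0.8  1.  -2. ]
grip 2219 z 130.9 rect [483.1 177.7  43.4  12.8  24.3] pca 23.9
key 834 z 79.2 rect [457.7 166.1  23.5  13.2  24.7] pca 25.9
collar ((486.556640625, 179.71395874023438), 49.61735534667969) 69.00930117674812
slot dark 1013 93.67872687153866
base 5729 [485.5 179.2 125.  123.7  23.4]
```

View pics/w3.png

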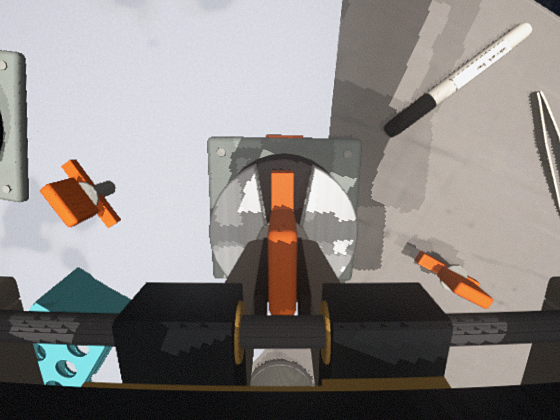

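Picture: the key at (283,190) px lies between the jaws in line with the slot and has begun to drop. Lowering gently.

>>> carry_out(deltas=[{"x": 0, "y": 0, "z": 0.004, "ax": -0.004, "ay": -0.004, "az": 0, "gripper": 0.0}, {"x": 0, "y": 0, "z": 0.004, "ax": 0, "ay": 0, "az": 0, "gripper": 0.0}, {"x": 0, "y": 0, "z": 0.003, "ax": 0, "ay": 0, "az": 0, "gripper": 0.0}])

```text
t: 3.65
tool_pos: [486.5, 180.1, 98.0]
tcp_rot: [0.0, -0.208, 0.978, 0.0]
force: [-10.5, -2.0, 24.1]
width: 0.151
```

Force is 24 N at the depth expected for home (14 mm down). Releasing.

>>> carry_out(deltas=[{"x": 0, "y": 0, "z": 0, "ax": 0, "ay": 0, "az": 0, "gripper": 0.0}])

```text
t: 3.75
tool_pos: [486.5, 180.1, 98.1]
tcp_rot: [-0.0, -0.207, 0.978, 0.0]
force: [-0.8, 0.2, 1.8]
width: 0.15
```

>>> carry_out(deltas=[{"x": 0, "y": 0, "z": 0, "ax": 0, "ay": 0, "az": 0, "gripper": 0.05}, {"x": 0, "y": 0, "z": 0, "ax": 0, "ay": 0, "az": 0, "gripper": 0.05}])

```text
t: 3.95
tool_pos: [486.4, 179.9, 98.0]
tcp_rot: [-0.0, -0.207, 0.978, 0.0]
force: [-0.1, -0.2, 0.3]
width: 0.302
```

```bash
python3 w.py 120 67 w4.png
```

```text
t 3.95 tcp [486.4 179.9  98. ] ydir 113.9 zt [-0.001  0.    -1.   ] w 0.3024680370444003 F [-0.1 -0.2  0.3]
grip 2355 z 118.7 rect [483.3 177.7  44.5  13.1  24.1] pca 23.9
key 823 z 67.1 rect [457.3 166.8  23.7  13.4  23.5] pca 24.0
collar ((486.5208435058594, 179.66651916503906), 49.52352523803711) 69.01517517767634
slot dark 1687 22.682888256340505
base 5987 [482.  177.7 117.4 123.6 113.4]
```

Key top is at z 67.1 (home = 67), down from 81. Opening wider and retreating straight up.

>>> carry_out(deltas=[{"x": 0, "y": 0, "z": 0, "ax": 0, "ay": 0, "az": 0, "gripper": 0.06}, {"x": 0, "y": 0, "z": -0.02, "ax": 0, "ay": 0, "az": 0, "gripper": 0.06}, {"x": 0, "y": 0, "z": -0.04, "ax": 0, "ay": 0, "az": 0, "gripper": 0.06}, {"x": 0, "y": 0, "z": -0.045, "ax": 0, "ay": 0, "az": 0, "gripper": 0.06}, {"x": 0, "y": 0, "z": 0, "ax": 0, "ay": 0, "az": 0, "gripper": 0.06}])

```text
t: 4.5
tool_pos: [485.0, 179.5, 204.5]
tcp_rot: [-0.003, -0.207, 0.978, 0.0]
force: [1.0, -0.3, -0.4]
width: 0.653
```

```bash
python3 w.py 120 67 w5.png; python3 - <<'E'
from m import *
c=snap('scene'); g=cv2.cvtColor(c['img'],cv2.COLOR_RGB2BGR)[130:330,120:400]; w=cv2.imread('pics/w5.png')
cv2.imwrite('pics/fin.png',np.vstack([cv2.resize(g,(420,300)),cv2.resize(w,(420,300))]))
E
```

```text
t 4.5 tcp [485.  179.5 204.5] ydir 113.86 zt [-0.006 -0.    -1.   ] w 0.6528907896017613 F [ 1.  -0.3 -0.4]
grip 872 z 118.8 rect [483.9 178.5  44.7  13.   23.5] pca 24.0
key 344 z 67.0 rect [456.8 166.5  21.5  13.2  23.9] pca 26.0
collar ((486.6103210449219, 179.94322204589844), 49.521629333496094) 69.0282371796452
slot dark 977 22.57805386903891
base 3707 [485.8 179.5 126.  123.1  23.2]
```

View pics/fin.png

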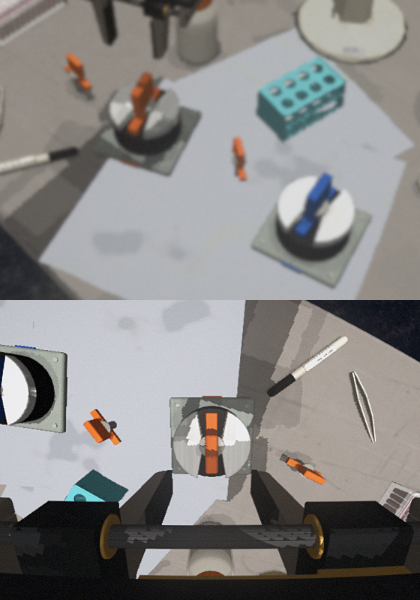

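The final picture shows the orange head upright in its slot (scene crop (142,90), wrist (211,440)), clear of the gripper, with the blue head undisturbed.

```bash
python3 -c "
from workcell import *
print(sign_off())"
```

```text
the job is handed in; nothing more can be done
None
```

The orange head is seated. I gripped it across its bar, turned it about 45° to line up with the slot, pressed it down 14 mm until it bottomed, let go and backed straight up. It took about 4.5 s of robot time, and I've handed the job in.

**Height:** in the last wrist picture the key's top is at z = 67.0 mm (67 expected when home, 81 at the start). The grip's top is 14.0 mm lower than before.

**Alignment:** the bar reads about 23.5–24°. The base edges give the slot as 23.2–23.7°, and the dark slot floor reads 22.6°. The head looks upright and the gripper is clear of it.

**Force:** the highest reading was about 26 N, when the key bottomed in the slot.

**Blue head:** I never approached it, and it looks undisturbed in the last pictures.

**Disagreements:**
- The final grip centre reads about 2.5 mm from the collar centre. That is roughly the bore clearance plus calibration error.
- The two fixed cameras differed by about 4 mm, so I relied on the close wrist view.
- The tool drifted a few mm in rows with little or no commanded motion; I corrected this before gripping.

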